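# Stopper the flask and close its carton

### The arm

A 6-joint arm with a two-finger parallel gripper is mounted at the origin on the work surface. World frame = base frame: x ahead of the robot, y to its left, z up, the work surface at z = 0. Lengths are in m, angles in degrees, forces in N, time in s.
With the tool pointing down it reaches from about 0.35 to 0.875 m from the base axis. Payload 4.2 kg.
Tool frame: the origin (TCP) lies between the finger pads; the fingertips stand 22 mm ahead of it and the grasp point (between the pads) lies 3 mm ahead of it; z points along the fingers, y is the line along which they close (so a half turn about z gives the same grasp; the last joint's range is limited). The gripper opens to 85 mm and grips with 20 to 120 N. Pads are 22 mm wide; open, the fingers measure 114 mm over their backs; the gripper's body (76 mm by 85 mm) begins 54 mm behind the grasp point. The pads swing forward as they close: fully open they stand 13 mm farther back than shut.
Start: joints at [78.759, 22.042, 0.453, 0, -68.411, -14.817], TCP at [0.275, 0.561, 0.253] pointing down, gripper open.
Joint ranges: [-179.83, 179.83], [-69.29, 118.12], [-61.27, 80.66], [-181.25, 117.63], [-171.15, -9.14], [-177.46, 177.46]. Speed limits (degrees/s): [159.86, 159.86, 180, 180, 180, 180].

### API

Orientations are given as [roll, pitch, yaw] about the fixed x, y, z axes, in that order (R = Rz(yaw) Ry(pitch) Rx(roll)).
In Python, from cell import ctrl gives the robot as it stands.
- The arm moves only by the tool move_arm, never from a script. Its argument "moves" is a list of rows, each an object with "translation": the shift along the tool's x, y, z in m, a list of three; "twist": the turn, a rotation vector about the tool's x, y, z in rad, a list of three; "claw": the opening, from -1 (shut) to 1 (fully open). A call has 1 to 10 rows; each row shifts and turns the commanded pose from where the row before left it, along the tool's axes as they then stand; what a row does not reach is not made up. A row lasts 1/10 s, in which the tool goes at most 50 mm and 8.59 degrees, less where a joint would pass 70% of its speed; a pose out of reach is approached as far as the arm can. A call with a gripper value outside its range is refused whole. The fingers move at their own pace and stop on an object; "force" is the grip in N (left out, the last holds). Time passes only in rows, so rows that do not move let the fingers close. It gives the time, the measured TCP pose, the force, the opening and the grip force at its end, in the units of the state.
- ctrl.get_obs(): the state, without advancing time (a new reading comes with each control period).
- ctrl.get_image(name): name is "side" or "top"; returns the picture (384x512x3 uint8, red, green, blue); there is no depth.
- ctrl.camera_model(name): a dict with "camera_matrix" (3x3 intrinsics, pixels), "rvec" (rotation vector, rad) and "tvec" (3), from world to camera coordinates, as OpenCV has them. Camera axes: x right, y down, z forward; pixel columns grow to the right and rows downward; lengths in m; the calibration is good to about 2 mm. A picture is of the moment at which its call begins. camera_model takes no time and is no camera call.
- ctrl.close_job(): hands the job in; it is judged then, once.
The state is a dict: "clock": time; "joints": joint angles; "joint_vel": joint speeds; "effort": joint torques, N m; "position": TCP position; "tool_rot": TCP orientation; "force": force on the tool from outside, world axes, zero at the start; "wrist_torque": the same for the moment, N m; "gripper_width": finger opening in m; "finger_force": force on a finger pad.
Only numpy, scipy, OpenCV 4.12 (cv2) and the standard library are available. Lean on these libraries where they do the work, as an engineer would, in place of code of your own. Each camera call takes 0.05 s, during which the arm holds its last target. There are 200 camera calls.

### The job

Stopper the green flask that stands in the open carton, then close the carton. Lift the wooden-headed stopper out of the slanted rack (leave the blue one there), stand it loosely in the flask's neck and let go of it while it still stands proud on the seal, then push it gently fully home from above. Then fold the plain flap down flat, and only then the flap with the white strip over it, leaving everything else on the table standing where it is.

Things in the scene. Friction and masses are not known exactly. Their poses are not given: they have to be found in the camera images.
- carton: open cardboard box fixed to the table, 188 x 188 and 155 tall, walls and floor 4 thick. Origin: centre of its underside; z up. Flaps are hinged along its +y and -y rims only (hinge lines along the carton's x, 94 from its centre, 155 above the table) and lean outwards and up, so a gripper reaching in has most room with its long side along the carton's x
- flap_inner (a joint): plain cardboard flap on the carton's +y rim, 184 wide, 95 from hinge to free edge, 3 thick. Value in rad: 0 = closed flat on the box, 1.57 = upright, starts at 1.85 to 2.15 (leaning outwards). The hinge has about 0.05 N m friction: the flap stays where it is left, and folds when pushed with a closed gripper from outside, inwards and then down
- flap_outer (a joint): cardboard flap on the carton's -y rim, with a white paper strip along its free edge, 115 from hinge to free edge, 3 thick, lying 3 higher than the plain flap when closed so that it laps over its edge. Same joint values, start and hinge friction
- flap_inner_edge (a point): middle of the free edge of the plain flap
- flap_outer_edge (a point): middle of the free edge of the flap with the white strip
- flask: squat green glass flask standing loose on the carton's floor, 450 g, body 84 dia, neck 35 outer and 27 inner dia, 120 tall. Origin: centre of its underside; z up along the neck
- flask_mouth (a point): centre of the flask's mouth, level with the neck's rim, 120 above the flask's underside; z up. In the neck a black rubber seal lies 16 to 20 below the rim: a stopper set in loosely stands on it, its head 8 to 12 above the rim. Pushing with about 14 N (more if askew) slides seal and stopper down, and they stay where left; fully home, the head meets the rim hard
- stopper: stopper with a light wooden head: cork taper 28 long, 20 dia at its foot and 24 under the head; cylindrical head 36 dia and 26 tall; 60 g. Origin: centre of the foot of the taper; z along its axis towards the head. It starts in one of two holes of the rack, its axis leaning 25 degrees from the vertical, head towards the rack's +x
- stopper_seat (a point): point on the stopper's axis at the underside of its head, 28 above its foot, 26 below its top; axes as the stopper's
- blue_stopper: stopper of the same size with a blue head, in the other hole; leave it
- rack: fixed white wooden rack: a board 75 x 190 x 20 tilted 25 degrees about the rack's y so that its upper face looks up and to the rack's +x, with two 28 holes 90 apart along the rack's y, on whose edges the stoppers' heads rest; the face is 55 above the table at the holes. Origin: on the table under the middle of the board; z up
- spice_jar: glass spice jar with a green lid, 44 dia x 85 tall; loose bystander, origin at the centre of its underside, z up
- sauce_bottle: amber bottle with a red cap, 56 dia x 170 tall; loose bystander, origin at the centre of its underside, z up
- food_can: food can with a blue label, 74 dia x 100 tall; loose bystander, origin at the centre of its underside, z up
- mug: blue mug, 80 dia at the rim x 90 tall; loose bystander, origin at the centre of its underside, z up
- spray_can: yellow bottle with a white cap, 52 dia x 140 tall; loose bystander, origin at the centre of its underside, z up
- tall_jar: storage jar with a steel lid, 80 dia x 130 tall; loose bystander, origin at the centre of its underside, z up
Not all that is in view belongs to the job. Leave any purple or turquoise look-alike of the rack alone.

How it is judged:
By the outcome, as a careful person would: the job done as asked, in the order asked, and still so for the second after the job is handed in, with the robot touching nothing.
It also fails if it takes over 70 s, if anything falls off the work surface, if the arm or the gripper's body presses on something with over 40 N, if the wrist force passes 120 N, or if a joint passes its speed limit or range.

## Working session

There is one attempt and no reset: what is moved stays moved. The work goes in short steps, Python scripts to look and compute and a tool call to move; the robot and the scene stay as the last step left them, time stands still between calls to the robot, and variables do not carry over. Pictures are saved under pics/ and viewed, at most 12 in all, crops included, and the job is handed in when it is done.

Besides the shell and the picture viewer there is one more tool, called after "Request:" by a JSON object that holds its "fn" and its "kwargs". move_arm: Moves the arm, as the interface text tells. Its arguments: {"type":"object","properties":{"moves":{"type":"array"},"force":{"type":"number"}},"required":["moves"]}

```bash
mkdir -p pics; ls; python3 - <<'E'
from cell import ctrl
import cv2
for n in("side","top"):
    im=ctrl.get_image(n); cv2.imwrite(f"pics/{n}0.png",cv2.resize(im[:,:,::-1],(800,600),interpolation=cv2.INTER_CUBIC))
    m=ctrl.camera_model(n); print(n,m)
print(ctrl.get_obs())
E
```

```text
pics
side {'camera_matrix': array([[347.38594532,   0.        , 259.84340356],
       [  0.        , 347.38594532, 189.94282009],
       [  0.        ,   0.        ,   1.        ]]), 'rvec': array([ 2.35196412, -0.00920456,  0.02276269]), 'tvec': array([-0.48869474,  0.0955147 ,  1.17690358])}
top {'camera_matrix': array([[414.04836269,   0.        , 252.97923178],
       [  0.        , 414.04836269, 179.67246904],
       [  0.        ,   0.        ,   1.        ]]), 'rvec': array([ 2.20374723, -2.16984815,  0.0959742 ]), 'tvec': array([-0.01816802,  0.49822737,  1.40374645])}
{'clock': 0.1, 'joints': array([ 7.87580191e+01,  2.20873559e+01,  3.89708626e-01, -2.52051268e-02,
       -6.84119861e+01, -1.48137962e+01]), 'joint_vel': array([-0.14990267, -0.08483657,  0.21417674,  0.15770161, -0.07799836,
        0.02309923]), 'effort': array([-4.83111944e-04, -3.93321025e+01,  1.88928008e+01,  4.19789359e+00,
       -2.60408073e-03,  8.09000760e-07]), 'position': array([0.27433092, 0.56105819, 0.25233503]), 'tool_rot': array([ 1.79888021e+02, -5.39048460e-03, -2.60650679e+01]), 'force': array([ 0.65149526, -0.09650396,  0.35019217]), 'wrist_torque': array([-0.02385601,  0.03936458, -0.00251798]), 'finger_force': 0.0, 'gripper_width': 0.0852887170287788}
```

View pics/side0.png

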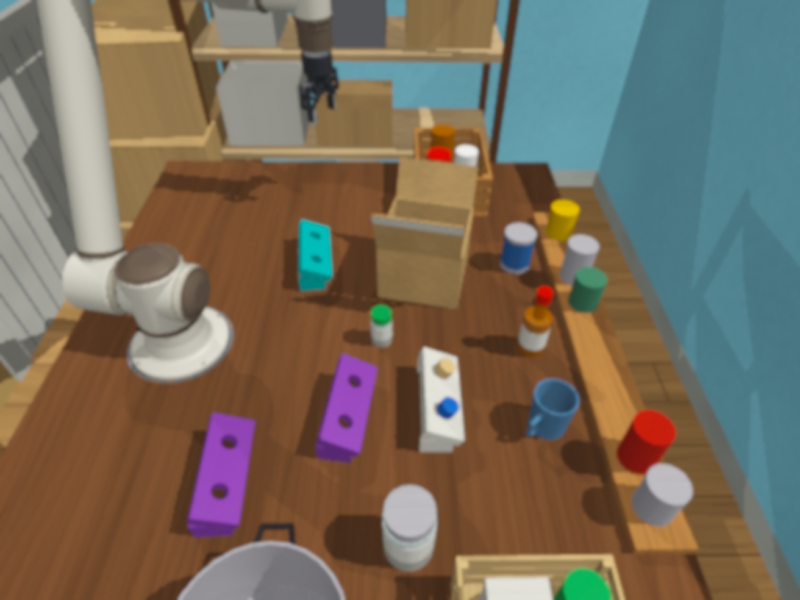

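View pics/top0.png

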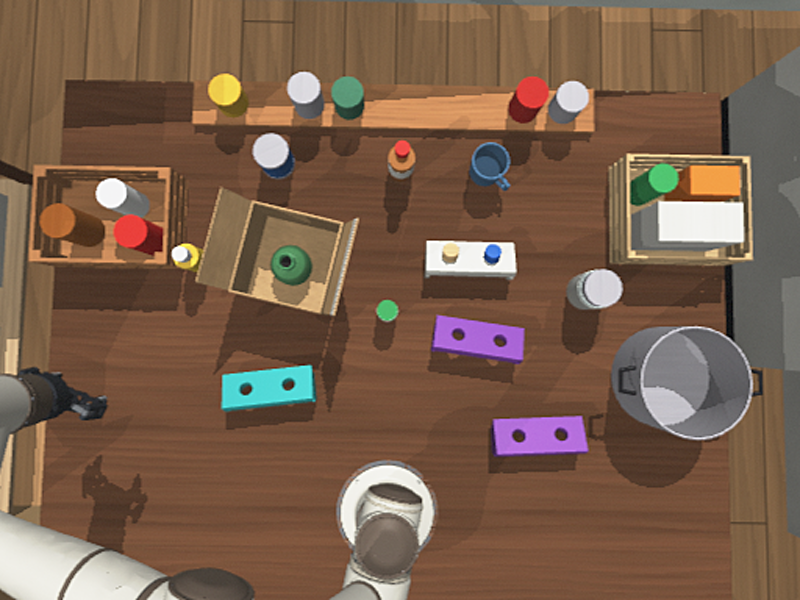

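The side view shows the carton at about (420,240), with the white rack at (440,400), wooden stopper (446,367) and blue one (448,407). In the top view the green flask is at (290,262), the wooden stopper at (450,253), and the white-strip flap is on the carton's right. I'll enlarge these.

```bash
cat > h.py <<'E'
import numpy as np, cv2
from cell import ctrl
def crop(im,c0,r0,w,h,s,step=10):
    o=cv2.resize(im[r0:r0+h,c0:c0+w,::-1],(w*s,h*s),interpolation=cv2.INTER_CUBIC)
    for c in range(-(-c0//step)*step,c0+w,step):
        x=int((c-c0+.5)*s);cv2.line(o,(x,0),(x,6),(0,255,255),1);cv2.putText(o,str(c),(x-9,16),0,.32,(0,255,255),1)
    for r in range(-(-r0//step)*step,r0+h,step):
        y=int((r-r0+.5)*s);cv2.line(o,(0,y),(6,y),(0,255,255),1);cv2.putText(o,str(r),(7,y+4),0,.32,(0,255,255),1)
    return o
def ray(n,u,v):
    m=ctrl.camera_model(n);R=cv2.Rodrigues(m["rvec"])[0];t=m["tvec"].ravel()
    d=R.T@np.linalg.inv(m["camera_matrix"])@np.array([u,v,1.]);return -R.T@t,d
def atz(n,u,v,z):
    c,d=ray(n,u,v);return c+d*(z-c[2])/d[2]
def tri(u1,v1,u2,v2): # top, side
    A=[];b=[]
    for n,u,v in(("top",u1,v1),("side",u2,v2)):
        c,d=ray(n,u,v);d/=np.linalg.norm(d);P=np.eye(3)-np.outer(d,d);A.append(P);b.append(P@c)
    x=np.linalg.lstsq(np.vstack(A),np.hstack(b),rcond=None)
    return x[0],float(np.sqrt(x[1][0]))
def proj(n,p):
    m=ctrl.camera_model(n);return cv2.projectPoints(np.atleast_2d(np.array(p,float)),m["rvec"],m["tvec"],m["camera_matrix"],None)[0].reshape(-1,2)
E
python3 - <<'E'
from h import *
t=ctrl.get_image("top");s=ctrl.get_image("side")
cv2.imwrite("pics/c_top.png",crop(t,105,112,130,95,6))
a=crop(t,265,145,70,40,8); b=crop(s,262,217,40,75,8); 
o=np.zeros((600,800,3),np.uint8); o[:320,:560]=a; cv2.imwrite("pics/c_rack.png",np.hstack([np.vstack([cv2.resize(a,(460,263)),np.zeros((337,460,3),np.uint8)]),b]))
cv2.imwrite("pics/c_side.png",crop(s,232,92,80,105,5))
np.savez("im0.npz",t=t,s=s)
E
```

```text
(no output)
```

View pics/c_top.png

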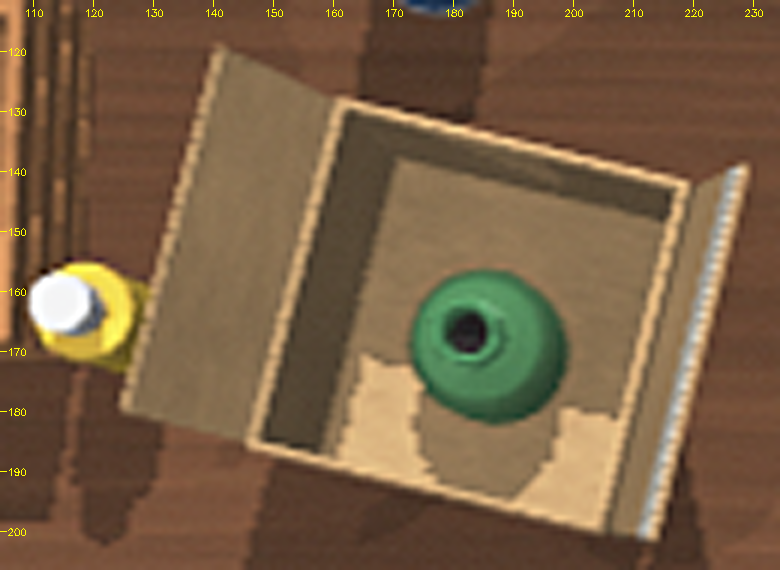

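View pics/c_rack.png

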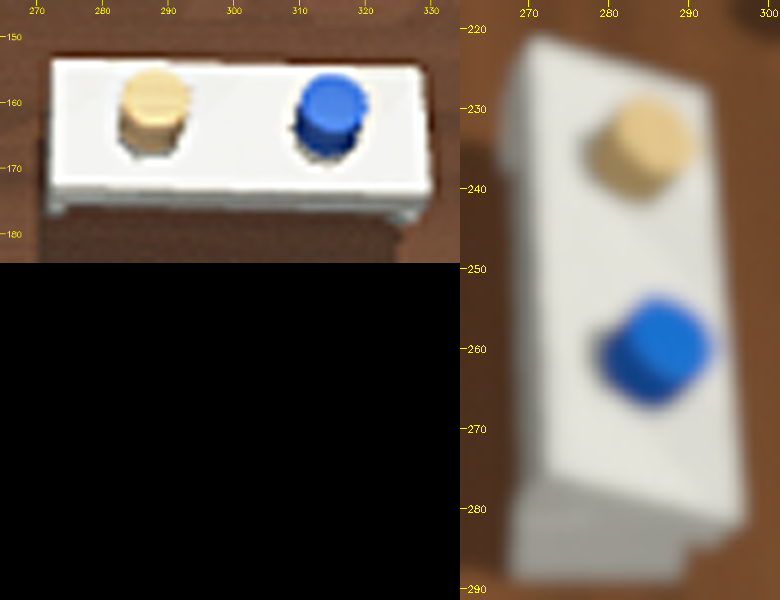

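View pics/c_side.png

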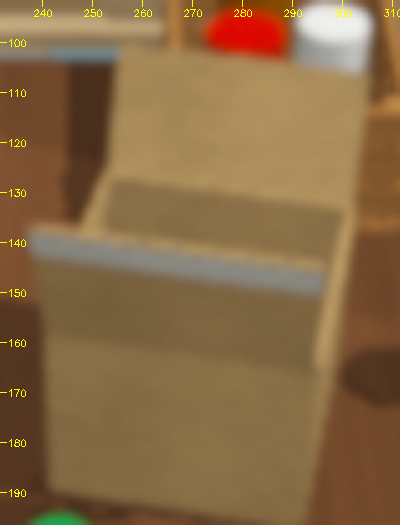

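```bash
cat > geo.py <<'E'
from h import *
np.set_printoptions(precision=4,suppress=True)
if __name__=="__main__":
    print("cam",ray("top",0,0)[0],ray("side",0,0)[0])
    P=[atz("top",*p,.155) for p in((161,128),(219,141.5),(205.5,199.5),(146,185))]
    for p in P: print("rim",p)
    print("centre",np.mean(P,0)); 
    q=np.array(P)
    for a,b in((0,1),(3,2),(3,0),(2,1)):
        d=q[b]-q[a];print("edge",np.linalg.norm(d),np.degrees(np.arctan2(d[1],d[0])))
    print("inner free",tri(140,119,256,101),tri(125,179.5,305.5,106))
    print("outer free L/R",tri(228,140,296,147.5),tri(212,200,238,137))
    print("mouth",atz("top",182.5,166.5,.124), "base-ish",atz("top",185.5,169.5,.05))
    for n,a in(("wood",(288,159,285.5,233.5)),("blue",(315,160,287.5,258.5))):
        print(n,tri(*a))
    for a in((272,154,272,221),(328,155,293,228),(330,173.5,297,282),(272,173,271.5,277)): pass
    print("rack",[tri(*a) for a in((272,154,293,228),(328,155,297,282),(330,173.5,271.5,277),(272,173,272,221.5))])
    print("spray cap",atz("top",115,162.5,.14),"food can",atz("top",172,96,.1),"sauce",atz("top",257.5,95,.17),"mug",atz("top",314,105,.09),"spice",atz("top",248,198.5,.085),"tall",atz("top",385,184,.13))
E
python3 geo.py
```

```text
cam [0.3883 0.0034 1.4381] [ 0.4659 -0.7748  0.9031]
rim [0.6456 0.2813 0.155 ]
rim [0.606 0.099 0.155]
rim [0.4241 0.1368 0.155 ]
rim [0.4661 0.3219 0.155 ]
centre [0.5354 0.2097 0.155 ]
edge 0.18659628384037535 -102.25834382386124
edge 0.1897938244880328 -102.7924483412697
edge 0.18402421663379911 -12.738216023912535
edge 0.1857942818758122 -11.750108193392146
inner free (array([0.5553, 0.2904, 0.3055]), 0.11762885006179548) (array([0.5669, 0.3522, 0.2282]), 0.1287322113440975)
outer free L/R (array([0.5954, 0.0658, 0.2513]), 0.0013509940876143473) (array([0.4194, 0.1074, 0.2597]), 0.0008264522026667689)
mouth [0.5288 0.2157 0.124 ] base-ish [0.5268 0.2173 0.05  ]
wood (array([ 0.5641, -0.1252,  0.074 ]), 0.001054774884423058)
blue (array([ 0.563 , -0.2149,  0.0746]), 0.00010149516392200922)
rack [(array([ 0.5897, -0.0739,  0.0363]), 0.005065351319494107), (array([ 0.5876, -0.2659,  0.0342]), 0.0020811767021934255), (array([ 0.518 , -0.267 ,  0.0635]), 0.002497779948587491), (array([ 0.5215, -0.0728,  0.0673]), 0.004915480077331823)]
spray cap [0.5363 0.4253 0.14  ] food can [0.7637 0.2606 0.1   ] sauce [ 0.7521 -0.0191  0.17  ] mug [ 0.7446 -0.2084  0.09  ] spice [0.4314 0.0055 0.085 ] tall [ 0.4828 -0.4291  0.13  ]
```

```bash
cat >> h.py <<'E'
from scipy.spatial.transform import Rotation as Rot
np.set_printoptions(precision=4,suppress=True)
def plan(p,rpy):
    "remaining shift and turn in tool axes"
    o=ctrl.get_obs();R=Rot.from_euler("xyz",o["tool_rot"],degrees=True);T=Rot.from_euler("xyz",rpy,degrees=True)
    print("pos",o["position"],"rpy",o["tool_rot"],"J",o["joints"],"F",o["force"],"w",o["gripper_width"],"t",o["clock"])
    print("shift now-axes",R.inv().apply(np.array(p)-o["position"]),"shift target-axes",T.inv().apply(np.array(p)-o["position"]),"turn",(R.inv()*T).as_rotvec())
E
python3 - <<'E'
from h import *
print("inner free",tri(140,119,305.5,106),tri(125,179.5,256,101))
top=atz("top",288,159,.0786);yr=-.8
a=Rot.from_euler("xyz",[0,25,yr],degrees=True).apply([0,0,1]);f=top-.026*a
print("top",top,"face",f,"pre",f+.104*a,"pick",f+.024*a)
# tool: z=-a, y close along slope (heading ~180), x heading -90
y=-Rot.from_euler("xyz",[0,25,yr],degrees=True).apply([1,0,0]);x=np.cross(y,-a)
print("rpy",Rot.from_matrix(np.c_[x,y,-a]).as_euler("xyz",degrees=True))
# overlay check of carton model, yaw -12.4
R=Rot.from_euler("z",-12.4,degrees=True);c=np.array([.5354,.2097,0])
for s,k in((1,.095),(-1,.115)):
  for xx in(-.092,.092): 
    h=c+R.apply([xx,s*.094,.155])
    print(s,"hinge",h,proj("side",h))
E
```

```text
inner free (array([0.6546, 0.3255, 0.2382]), 5.117585849663462e-05) (array([0.4763, 0.3633, 0.2353]), 4.426185605926494e-05)
top [ 0.5643 -0.1247  0.0786] face [ 0.5533 -0.1246  0.055 ] pre [ 0.5973 -0.1252  0.1493] pick [ 0.5635 -0.1247  0.0768]
rpy [155.    0.  -90.8]
1 hinge [0.4657 0.3213 0.155 ] [[253.1145 125.8683]]
1 hinge [0.6454 0.2818 0.155 ] [[301.8845 132.1973]]
-1 hinge [0.4254 0.1376 0.155 ] [[241.1522 156.9763]]
-1 hinge [0.6051 0.0981 0.155 ] [[295.2313 164.693 ]]
```

Request:
{"fn": "move_arm", "kwargs": {"moves": [{"translation": [0,0,-0.01],"twist": [0,0,0.141],"claw": 1},{"translation": [0,0,-0.01],"twist": [0,0,0.141],"claw": 1},{"translation": [0,0,-0.01],"twist": [0,0,0.141],"claw": 1},{"translation": [0,0,-0.01],"twist": [0,0,0.141],"claw": 1},{"translation": [0,0,-0.01],"twist": [0,0,0.141],"claw": 1},{"translation": [0,0,-0.01],"twist": [0,0,0.141],"claw": 1},{"translation": [0,0,-0.01],"twist": [0,0,0.141],"claw": 1},{"translation": [0,0,-0.01],"twist": [0,0,0.141],"claw": 1}]}}

```text
clock: 1.0
position: [0.2744, 0.5613, 0.3334]
tool_rot: [180.0, -0.0, -91.0]
force: [0.1, 0.4, 0.4]
gripper_width: 0.0856
finger_force: 0.0
```

Request:
{"fn": "move_arm", "kwargs": {"moves": [{"translation": [0.04,-0.02,0],"twist": [0,0,0],"claw": 1},{"translation": [0.04,-0.02,0],"twist": [0,0,0],"claw": 1},{"translation": [0.04,-0.02,0],"twist": [0,0,0],"claw": 1},{"translation": [0.04,-0.02,0],"twist": [0,0,0],"claw": 1},{"translation": [0.04,-0.02,0],"twist": [0,0,0],"claw": 1},{"translation": [0.04,-0.02,0],"twist": [0,0,0],"claw": 1},{"translation": [0.04,-0.02,0],"twist": [0,0,0],"claw": 1},{"translation": [0.04,-0.02,0],"twist": [0,0,0],"claw": 1},{"translation": [0.04,-0.02,0],"twist": [0,0,0],"claw": 1},{"translation": [0.04,-0.02,0],"twist": [0,0,0],"claw": 1}]}}

```text
clock: 2.0
position: [0.47, 0.1573, 0.3334]
tool_rot: [-180.0, 0.0, -90.7]
force: [1.0, 0.5, -0.1]
gripper_width: 0.0852
finger_force: 0.0
```

Request:
{"fn": "move_arm", "kwargs": {"moves": [{"translation": [0.04,-0.02,0],"twist": [0,0,0],"claw": 1},{"translation": [0.04,-0.02,0],"twist": [0,0,0],"claw": 1},{"translation": [0.04,-0.02,0],"twist": [0,0,0],"claw": 1},{"translation": [0.04,-0.02,0],"twist": [0,0,0],"claw": 1},{"translation": [0.04,-0.02,0],"twist": [0,0,0],"claw": 1},{"translation": [0.04,-0.02,0],"twist": [0,0,0],"claw": 1},{"translation": [0.04,-0.015,0],"twist": [0,0,0],"claw": 1},{"translation": [0,0,0],"twist": [-0.145,0,0],"claw": 1},{"translation": [0,0,0],"twist": [-0.145,0,0],"claw": 1},{"translation": [0,0,0],"twist": [-0.146,0,0],"claw": 1}]}}

```text
clock: 3.0
position: [0.6013, -0.1232, 0.3342]
tool_rot: [154.8, 0.0, -90.8]
force: [-0.6, -0.5, -0.2]
gripper_width: 0.0854
finger_force: 0.0
```

```bash
python3 -c "
from h import *
plan([.5973,-.1252,.1493],[155,0,-90.8])"
```

```text
pos [ 0.6013 -0.1232  0.3342] rpy [154.7803   0.0056 -90.7504] J [   2.7988   31.3847   23.9122   -1.5919 -107.6981   -3.6933] F [-0.5951 -0.5449 -0.1675] w 0.08540034358616504 t 3.0
shift now-axes [ 0.002  -0.0752  0.169 ] shift target-axes [ 0.002  -0.0745  0.1692] turn [ 0.0038 -0.0003  0.0008]
```

Request:
{"fn": "move_arm", "kwargs": {"moves": [{"translation": [0,-0.0125,0.028],"twist": [0,0,0],"claw": 0.5},{"translation": [0,-0.0125,0.028],"twist": [0,0,0],"claw": 0.5},{"translation": [0.001,-0.0125,0.028],"twist": [0,0,0],"claw": 0.5},{"translation": [0.001,-0.0125,0.028],"twist": [0,0,0],"claw": 0.5},{"translation": [0,-0.0125,0.028],"twist": [0,0,0],"claw": 0.5},{"translation": [0,-0.012,0.029],"twist": [0.004,0,0],"claw": 0.5},{"translation": [0,0,0],"twist": [0,0,0],"claw": 0.5},{"translation": [0,0,0],"twist": [0,0,0],"claw": 0.5}]}}

```text
clock: 3.8
position: [0.5977, -0.1247, 0.1489]
tool_rot: [155.2, -0.0, -90.7]
force: [0.2, 0.5, 0.1]
gripper_width: 0.0642
finger_force: 0.0
```

```bash
python3 -c "
from h import *
plan([.5635,-.1247,.0768],[155,0,-90.8])"
```

```text
pos [ 0.5977 -0.1247  0.1489] rpy [155.1936  -0.0485 -90.6619] J [  2.7364  37.1949   7.6388  -1.386  -85.2157  -2.9901] F [0.1613 0.4544 0.1464] w 0.06421886943708818 t 3.8
shift now-axes [0.0003 0.0008 0.0798] shift target-axes [0.0005 0.0005 0.0798] turn [-0.0034 -0.0018  0.0018]
```

Request:
{"fn": "move_arm", "kwargs": {"moves": [{"translation": [0,0.0005,0.025],"twist": [0,0,0],"claw": 0.5},{"translation": [0,0,0.025],"twist": [0,0,0],"claw": 0.5},{"translation": [0,0,0.015],"twist": [0,0,0],"claw": 0.5},{"translation": [0,0,0.01],"twist": [0,0,0],"claw": 0.5},{"translation": [0,0,0.005],"twist": [0,0,0],"claw": 0.5},{"translation": [0,0,0],"twist": [0,0,0],"claw": 0.5}]}}

```text
clock: 4.4
position: [0.5641, -0.1241, 0.077]
tool_rot: [155.3, -0.0, -90.7]
force: [0.3, -0.5, -0.2]
gripper_width: 0.0643
finger_force: 0.0
```

Request:
{"fn": "move_arm", "kwargs": {"moves": [{"translation": [0,0,0],"twist": [0,0,0],"claw": -1},{"translation": [0,0,0],"twist": [0,0,0],"claw": -1},{"translation": [0,0,0],"twist": [0,0,0],"claw": -1},{"translation": [0,0,0],"twist": [0,0,0],"claw": -1},{"translation": [0,0,0],"twist": [0,0,0],"claw": -1},{"translation": [0,0,0],"twist": [0,0,0],"claw": -1}], "force": 40}}

```text
clock: 5.0
position: [0.5646, -0.1241, 0.0772]
tool_rot: [155.4, -0.0, -90.6]
force: [2.2, 0.7, 6.0]
gripper_width: 0.0347
finger_force: 40.4
```

```bash
python3 - <<'E'
from h import *
plan([.5635,-.1247,.0768],[155,0,-90.8])
t=ctrl.get_image("top");s=ctrl.get_image("side")
cv2.imwrite("pics/g1.png",np.hstack([crop(t,262,135,70,60,6),cv2.resize(crop(s,255,195,60,60,6),(360,360))]))
E
```

```text
pos [ 0.5646 -0.1241  0.0772] rpy [155.4012  -0.0271 -90.6464] J [  2.921   38.5363  -1.5082  -1.5146 -74.5188  -2.8513] F [2.1786 0.7228 5.9605] w 0.03468257923280869 t 5.0
shift now-axes [0.0006 0.0009 0.0008] shift target-axes [0.0006 0.0009 0.0008] turn [-0.007  -0.0016  0.0022]
```

View pics/g1.png

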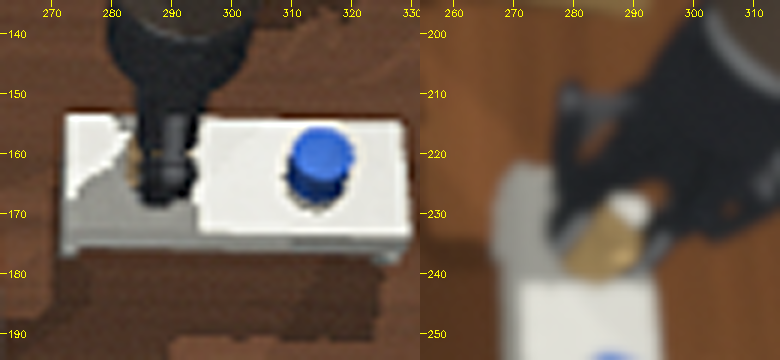

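Request:
{"fn": "move_arm", "kwargs": {"moves": [{"translation": [0,0,-0.01],"twist": [0,0,0],"claw": -1},{"translation": [0,0,-0.02],"twist": [0,0,0],"claw": -1},{"translation": [0,0,-0.03],"twist": [0,0,0],"claw": -1},{"translation": [0,0,-0.04],"twist": [0,0,0],"claw": -1},{"translation": [0,0.015,-0.04],"twist": [0,0,0],"claw": -1},{"translation": [0,0.02,-0.04],"twist": [0.143,0,0],"claw": -1},{"translation": [0,0.02,-0.04],"twist": [0.143,0,0],"claw": -1},{"translation": [0,0,-0.04],"twist": [0.143,0,0],"claw": -1},{"translation": [0,0,0],"twist": [0,0,0.1],"claw": -1},{"translation": [0,0,0],"twist": [0,0,0.105],"claw": -1}]}}

```text
clock: 6.1
position: [0.6039, -0.1245, 0.3405]
tool_rot: [180.0, 0.1, -102.7]
force: [-0.2, -0.4, -2.3]
gripper_width: 0.0349
finger_force: 40.3
```

```bash
python3 - <<'E'
from h import *
plan([.5288,.2157,.320],[180,0,-102.4])
p=ctrl.get_obs()["position"]
s=ctrl.get_image("side");c=proj("side",p)[0];print(c, proj("side",[p-[0,0,.052],p-[0,0,.024],p-[.02,0,.052],p-[-.02,0,.052]]))
u,v=int(c[0])-25,int(c[1])-20
cv2.imwrite("pics/g2.png",crop(s,u,v,50,50,10))
E
```

```text
pos [ 0.6039 -0.1245  0.3405] rpy [ 179.9972    0.0704 -102.6978] J [  3.3415  18.7135   7.8829  -0.0697 -79.1527 -16.0262] F [-0.2123 -0.4318 -2.3496] w 0.03485949134396904 t 6.1
shift now-axes [-0.3153  0.148   0.0209] shift target-axes [-0.3161  0.1464  0.0205] turn [ 0.      0.0012 -0.0052]
[308.856  166.3414] [[306.5796 181.6024]
 [307.7817 173.5432]
 [298.8528 181.5972]
 [314.2997 181.6075]]
```

View pics/g2.png

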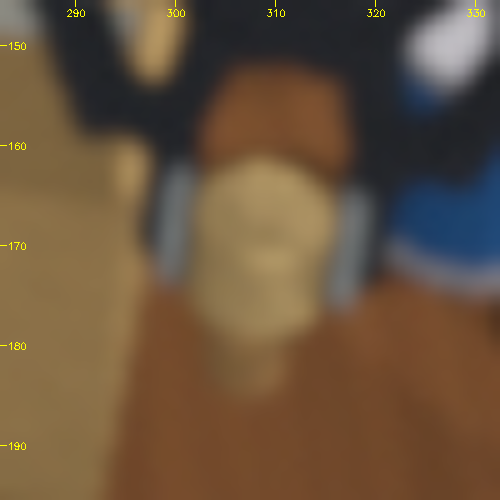

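The stopper hangs upright and centred between the pads, with its foot near (306,184), where it was predicted. Next I carry it over the flask and refine the mouth from the saved picture.

Request:
{"fn": "move_arm", "kwargs": {"moves": [{"translation": [-0.02,0.009,0],"twist": [0,0,0],"claw": -1},{"translation": [-0.04,0.0185,0],"twist": [0,0,0],"claw": -1},{"translation": [-0.04,0.0185,0],"twist": [0,0,0],"claw": -1},{"translation": [-0.04,0.0185,0],"twist": [0,0,0],"claw": -1},{"translation": [-0.04,0.0185,0],"twist": [0,0,0],"claw": -1},{"translation": [-0.04,0.0185,0],"twist": [0,0,0],"claw": -1},{"translation": [-0.04,0.0185,0],"twist": [0,0,0],"claw": -1},{"translation": [-0.04,0.0185,0],"twist": [0,0,0],"claw": -1},{"translation": [-0.016,0.009,0],"twist": [0,0,0],"claw": -1},{"translation": [0,0,0],"twist": [0,0,0],"claw": -1}]}}

```text
clock: 7.15
position: [0.528, 0.218, 0.3368]
tool_rot: [179.7, -0.1, -102.1]
force: [0.4, -0.5, -1.3]
gripper_width: 0.0352
finger_force: 40.3
```

```bash
python3 - <<'E'
from h import *
t=np.load("im0.npz")["t"]
g=t[158:178,172:196].astype(int)
print("G cols172..195");
for i,r in enumerate(g[:,:,1]): print(158+i,*("%3d"%x for x in r))
hsv=cv2.cvtColor(t,cv2.COLOR_RGB2HSV)
M=cv2.inRange(hsv,(60,90,30),(95,255,255));M[:,:165]=0;M[:,205:]=0;M[:150]=0;M[195:]=0
k=cv2.findContours(M,0,1)[0];k=max(k,key=cv2.contourArea);print("body",cv2.minEnclosingCircle(k),cv2.fitEllipse(k))
d=np.argwhere((t[:,:,1]<60)[162:172,177:189])+[162,177];print("dark",d.mean(0)[::-1],len(d))
for c in((.5288,.2157),):
  for z,r in((.124,.0135),(.124,.0175),(.05,.042),(.03,.042)):
    a=np.linspace(0,6.28,60);q=proj("top",np.c_[c[0]+r*np.cos(a),c[1]+r*np.sin(a),0*a+z]);print(z,r,q.min(0),q.max(0),q.mean(0))
E
```

```text
G cols172..195
158 118 119 117 115 117 119 112 104 107 115 124 132 136 137 130 125 117 112 108 105 110 115 122 118
159 113 115 118 120 119 111 104 117 135 150 154 155 155 153 153 149 143 133 122 110 107 108 116 117
160 118 118 121 122 110 106 126 147 154 151 153 151 151 151 156 152 150 149 141 126 111 103 100 113
161 121 117 118 112 105 130 151 152 151 154 159 164 158 150 152 151 151 149 150 145 124 109 100  99
162 115 116 109 101 124 147 154 157 170 166 160 161 170 184 167 148 152 148 147 144 139 122 106  97
163 122 119 108 112 143 152 160 151 118 102 105 107 130 169 174 168 155 144 145 146 141 135 114 100
164 121 118 104 130 152 155 145 114  90  77  55  39  54 114 157 165 163 152 144 143 143 138 119 102
165 121 107 109 137 135 148 140  93  69  41  30  25  24  56 136 136 119 143 143 141 140 140 125 106
166 119 104 115 142 146 157 131  77  56  29  33  30  32  23 107 129 114 136 147 140 137 142 131 107
167 114 100 121 144 146 158 131  68  35  34  29  29  32  18  99 132 106 126 147 137 136 140 130 109
168 112 101 123 146 143 157 135  68  46  43  45  49  41  24 125 156 108 110 136 136 1
[... 674 characters left out ...]
 128 128 127 126 130 125 103  85  79  73
176 187 189 191 146  82  98 119 134 134 131 129 130 127 129 125 127 126 128 121 100  83  77  76  70
177 186 186 161 109  83  87  96 110 121 129 134 130 130 130 133 132 121 113  96  83  79  75  69  66
body ((186.0, 169.5), 12.777032852172852) ((186.0059356689453, 169.4701690673828), (22.96770668029785, 24.912473678588867), 123.79389190673828)
dark [182.625  166.8438] 32
0.124 0.0135 [178.2563 162.2994] [186.7428 170.7259] [182.5045 166.4439]
0.124 0.0175 [176.9979 161.053 ] [187.9988 171.9763] [182.5049 166.4249]
0.05 0.042 [173.4827 156.5133] [198.4827 181.3517] [185.9993 168.7206]
0.03 0.042 [174.5411 157.2912] [199.1875 181.7817] [186.8807 169.3277]
```

Request:
{"fn": "move_arm", "kwargs": {"moves": [{"translation": [0.001,-0.001,0.02],"twist": [0,0,0],"claw": -1},{"translation": [0,0,0.035],"twist": [0,0,0],"claw": -1},{"translation": [0,0,0.035],"twist": [0,0,0],"claw": -1},{"translation": [0,0,0.035],"twist": [0,0,0],"claw": -1},{"translation": [0,0,0.02],"twist": [0,0,0],"claw": -1},{"translation": [0,0,0],"twist": [0,0,0],"claw": -1},{"translation": [0,0,0],"twist": [0,0,0],"claw": -1}]}}

```text
clock: 7.85
position: [0.53, 0.2139, 0.1934]
tool_rot: [179.8, -0.1, -102.4]
force: [-0.7, 0.5, 0.0]
gripper_width: 0.0349
finger_force: 40.3
```

```bash
python3 - <<'E'
from h import *
plan([.5285,.2166,.187],[180,0,-102.4])
t=ctrl.get_image("top");s=ctrl.get_image("side")
cv2.imwrite("pics/g3.png",np.hstack([crop(t,155,140,55,50,7),crop(s,250,105,55,50,7)]))
E
```

```text
pos [0.53   0.2139 0.1934] rpy [ 179.8342   -0.088  -102.4292] J [ 38.1812  19.823  -12.0431  -0.085  -58.3072 -50.5658] F [-0.7034  0.5416  0.0365] w 0.03487645740766179 t 7.85
shift now-axes [-0.0023  0.002   0.0064] shift target-axes [-0.0023  0.002   0.0064] turn [ 0.0029 -0.0015 -0.0005]
```

View pics/g3.png

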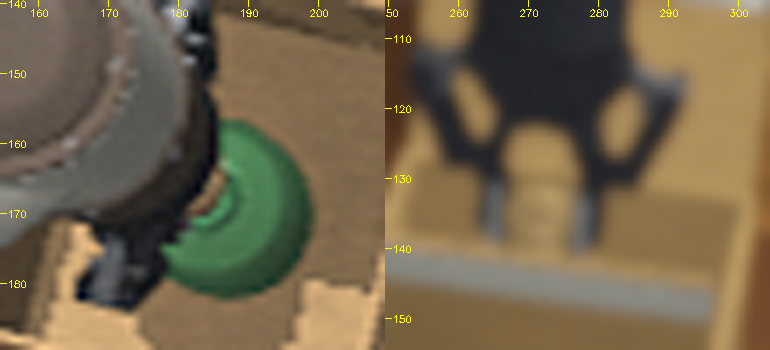

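The top view shows the cork just above the neck at about (185,167) and the flask undisturbed. I shift it 3 mm into line and lower it.

Request:
{"fn": "move_arm", "kwargs": {"moves": [{"translation": [-0.0023,0.002,0],"twist": [0.003,-0.001,0],"claw": -1},{"translation": [0,0,0],"twist": [0,0,0],"claw": -1},{"translation": [0,0,0.006],"twist": [0,0,0],"claw": -1},{"translation": [0,0,0.006],"twist": [0,0,0],"claw": -1},{"translation": [0,0,0.006],"twist": [0,0,0],"claw": -1},{"translation": [0,0,0],"twist": [0,0,0],"claw": -1}]}}

```text
clock: 8.55
position: [0.5277, 0.2172, 0.1739]
tool_rot: [179.9, -0.0, -102.4]
force: [-0.7, 0.2, -0.6]
gripper_width: 0.0345
finger_force: 40.2
```

```bash
python3 - <<'E'
from h import *
plan([.5285,.2166,.160],[180,0,-102.4])
E
```

```text
pos [0.5277 0.2172 0.1739] rpy [ 179.9424   -0.0338 -102.4316] J [ 38.623   20.8092 -13.7004  -0.0286 -55.5529 -51.0384] F [-0.726   0.159  -0.6042] w 0.03453562016050185 t 8.55
shift now-axes [ 0.0005 -0.0009  0.0139] shift target-axes [ 0.0005 -0.0009  0.0139] turn [ 0.001  -0.0006 -0.0006]
```

Request:
{"fn": "move_arm", "kwargs": {"moves": [{"translation": [0.0005,-0.001,0.003],"twist": [0,0,0],"claw": -1},{"translation": [0,0,0.003],"twist": [0,0,0],"claw": -1},{"translation": [0,0,0.002],"twist": [0,0,0],"claw": -1},{"translation": [0,0,0],"twist": [0,0,0],"claw": -1}]}}

```text
clock: 8.95
position: [0.529, 0.2166, 0.167]
tool_rot: [-180.0, 0.0, -102.4]
force: [-0.1, -0.0, -0.2]
gripper_width: 0.035
finger_force: 40.2
```

Request:
{"fn": "move_arm", "kwargs": {"moves": [{"translation": [0,0,0.002],"twist": [0,0,0],"claw": -1},{"translation": [0,0,0.001],"twist": [0,0,0],"claw": -1},{"translation": [0,0,0],"twist": [0,0,0],"claw": -1}]}}

```text
clock: 9.25
position: [0.529, 0.2167, 0.1642]
tool_rot: [-180.0, 0.0, -102.4]
force: [1.2, 0.9, -1.2]
gripper_width: 0.0352
finger_force: 40.2
```

Request:
{"fn": "move_arm", "kwargs": {"moves": [{"translation": [0,0,0.0015],"twist": [0,0,0],"claw": -1},{"translation": [0,0,0],"twist": [0,0,0],"claw": -1}]}}

```text
clock: 9.45
position: [0.5291, 0.2168, 0.1627]
tool_rot: [-180.0, 0.1, -102.4]
force: [1.2, 0.5, -0.8]
gripper_width: 0.0349
finger_force: 40.2
```

Request:
{"fn": "move_arm", "kwargs": {"moves": [{"translation": [0,0,0.0015],"twist": [0,0,0],"claw": -1},{"translation": [0,0,0],"twist": [0,0,0],"claw": -1}]}}

```text
clock: 9.65
position: [0.5291, 0.2168, 0.1612]
tool_rot: [-180.0, 0.1, -102.4]
force: [0.9, 1.5, -0.5]
gripper_width: 0.0349
finger_force: 40.2
```

Request:
{"fn": "move_arm", "kwargs": {"moves": [{"translation": [0,0,0.0015],"twist": [0,0,0],"claw": -1},{"translation": [0,0,0],"twist": [0,0,0],"claw": -1}]}}

```text
clock: 9.85
position: [0.5291, 0.2168, 0.1597]
tool_rot: [-180.0, 0.0, -102.4]
force: [1.2, 1.3, -0.1]
gripper_width: 0.0347
finger_force: 40.2
```

Request:
{"fn": "move_arm", "kwargs": {"moves": [{"translation": [0,0,0.001],"twist": [0,0,0],"claw": -1},{"translation": [0,0,0],"twist": [0,0,0],"claw": -1}]}}

```text
clock: 10.05
position: [0.5292, 0.217, 0.1594]
tool_rot: [-179.9, 0.1, -102.4]
force: [-0.3, 2.0, 4.1]
gripper_width: 0.0345
finger_force: 40.6
```

Request:
{"fn": "move_arm", "kwargs": {"moves": [{"translation": [0,0,0],"twist": [0,0,0],"claw": 0.5},{"translation": [0,0,0],"twist": [0,0,0],"claw": 0.5},{"translation": [0,0,0],"twist": [0,0,0],"claw": 0.5},{"translation": [0,0,0],"twist": [0,0,0],"claw": 0.5},{"translation": [0,0,-0.02],"twist": [0,0,0],"claw": 0.5},{"translation": [0,0,-0.03],"twist": [0,0,0],"claw": 0.5},{"translation": [0,0,-0.03],"twist": [0,0,0],"claw": -1},{"translation": [0,0,0],"twist": [0,0,0],"claw": -1},{"translation": [0,0,0],"twist": [0,0,0],"claw": -1},{"translation": [0,0,0],"twist": [0,0,0],"claw": -1}]}}

```text
clock: 11.05
position: [0.5281, 0.2161, 0.2374]
tool_rot: [179.9, -0.1, -102.5]
force: [0.3, 0.3, 0.4]
gripper_width: 0.0061
finger_force: 0.0
```

```bash
python3 - <<'E'
from h import *
plan([.5291,.2168,.190],[180,0,-102.4])
print(proj("side",[[.5285,.216,.160],[.5285,.216,.134]]))
s=ctrl.get_image("side");cv2.imwrite("pics/g4.png",crop(s,245,95,65,60,9))
E
```

```text
pos [0.5281 0.2161 0.2374] rpy [ 179.8878   -0.0731 -102.4516] J [ 38.4971  17.515   -8.6603  -0.0457 -63.9522 -50.9286] F [0.2797 0.2773 0.4035] w 0.006051480742641422 t 11.05
shift now-axes [-0.0009 -0.0009  0.0474] shift target-axes [-0.0009 -0.0008  0.0474] turn [ 0.002  -0.0013 -0.0009]
[[270.8714 141.8194]
 [270.61   147.6729]]
```

View pics/g4.png

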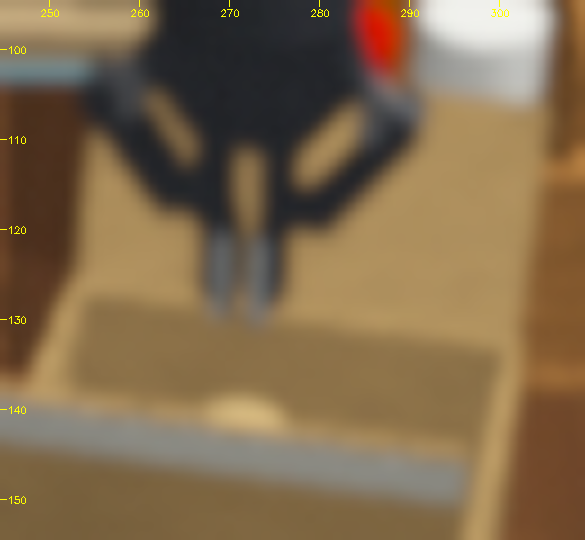

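The stopper stands proud at about (271,140), upright in the neck. I push it home with shut fingers.

Request:
{"fn": "move_arm", "kwargs": {"moves": [{"translation": [0,-0.001,0.015],"twist": [0,0,0],"claw": -1},{"translation": [0,0,0.02],"twist": [0.002,0,0],"claw": -1},{"translation": [0,0,0.01],"twist": [0,0,0],"claw": -1},{"translation": [0,0,0.004],"twist": [0,0,0],"claw": -1},{"translation": [0,0,0.002],"twist": [0,0,0],"claw": -1},{"translation": [0,0,0],"twist": [0,0,0],"claw": -1}]}}

```text
clock: 11.7
position: [0.5301, 0.2165, 0.1879]
tool_rot: [-179.9, 0.0, -102.4]
force: [0.7, 0.5, 0.3]
gripper_width: -0.0001
finger_force: 0.0
```

Request:
{"fn": "move_arm", "kwargs": {"moves": [{"translation": [0,0,0.001],"twist": [0,0,0],"claw": -1},{"translation": [0,0,0.001],"twist": [0,0,0],"claw": -1},{"translation": [0,0,0.001],"twist": [0,0,0],"claw": -1},{"translation": [0,0,0],"twist": [0,0,0],"claw": -1}]}}

```text
clock: 12.1
position: [0.5298, 0.2163, 0.1847]
tool_rot: [-179.9, 0.0, -102.4]
force: [-0.5, -0.2, 0.3]
gripper_width: 0.0002
finger_force: 0.0
```

Request:
{"fn": "move_arm", "kwargs": {"moves": [{"translation": [0,0,0.001],"twist": [0,0,0],"claw": -1},{"translation": [0,0,0.001],"twist": [0,0,0],"claw": -1},{"translation": [0,0,0.001],"twist": [0,0,0],"claw": -1},{"translation": [0,0,0],"twist": [0,0,0],"claw": -1}]}}

```text
clock: 12.5
position: [0.5305, 0.2166, 0.1831]
tool_rot: [-179.8, 0.1, -102.4]
force: [-0.4, -0.1, 5.1]
gripper_width: 0.0002
finger_force: 2.7
```

Request:
{"fn": "move_arm", "kwargs": {"moves": [{"translation": [0,0,0.001],"twist": [0,0,0],"claw": -1},{"translation": [0,0,0.001],"twist": [0,0,0],"claw": -1},{"translation": [0,0,0.001],"twist": [0,0,0],"claw": -1},{"translation": [0,0,0],"twist": [0,0,0],"claw": -1}]}}

```text
clock: 12.9
position: [0.5315, 0.2169, 0.1822]
tool_rot: [-179.6, 0.2, -102.3]
force: [-1.9, -0.6, 11.6]
gripper_width: 0.0
finger_force: 6.1
```

Request:
{"fn": "move_arm", "kwargs": {"moves": [{"translation": [0,0.001,0.001],"twist": [0,0,0],"claw": -1},{"translation": [0,0.0005,0.001],"twist": [0,0,0],"claw": -1},{"translation": [0,0,0.001],"twist": [0,0,0],"claw": -1},{"translation": [0,0,0],"twist": [0,0,0],"claw": -1}]}}

```text
clock: 13.3
position: [0.5304, 0.2171, 0.1794]
tool_rot: [-179.6, 0.2, -102.3]
force: [-0.6, -1.1, 14.0]
gripper_width: -0.0003
finger_force: 6.3
```

Request:
{"fn": "move_arm", "kwargs": {"moves": [{"translation": [0,0,0.0015],"twist": [0,0,0],"claw": -1},{"translation": [0,0,0.0015],"twist": [0,0,0],"claw": -1},{"translation": [0,0,0],"twist": [0,0,0],"claw": -1}]}}

```text
clock: 13.6
position: [0.5304, 0.2171, 0.1763]
tool_rot: [-179.6, 0.2, -102.3]
force: [-1.0, -1.1, 12.9]
gripper_width: 0.0002
finger_force: 6.2
```

Request:
{"fn": "move_arm", "kwargs": {"moves": [{"translation": [0,0,0.0015],"twist": [0,0,0],"claw": -1},{"translation": [0,0,0.001],"twist": [0,0,0],"claw": -1},{"translation": [0,0,0],"twist": [0,0,0],"claw": -1}]}}

```text
clock: 13.9
position: [0.5305, 0.2172, 0.1739]
tool_rot: [-179.6, 0.2, -102.3]
force: [-0.6, -1.9, 12.4]
gripper_width: -0.0001
finger_force: 6.4
```

Request:
{"fn": "move_arm", "kwargs": {"moves": [{"translation": [0,0,0.001],"twist": [0,0,0],"claw": -1},{"translation": [0,0,0.001],"twist": [0,0,0],"claw": -1},{"translation": [0,0,0],"twist": [0,0,0],"claw": -1}]}}

```text
clock: 14.2
position: [0.5306, 0.2173, 0.1723]
tool_rot: [-179.5, 0.2, -102.3]
force: [-1.1, -1.5, 13.4]
gripper_width: 0.0003
finger_force: 7.1
```

Request:
{"fn": "move_arm", "kwargs": {"moves": [{"translation": [0,0,0.001],"twist": [0,0,0],"claw": -1},{"translation": [0,0,0],"twist": [0,0,0],"claw": -1}]}}

```text
clock: 14.4
position: [0.5307, 0.2172, 0.1723]
tool_rot: [-179.5, 0.2, -102.3]
force: [-2.6, -2.8, 18.3]
gripper_width: 0.0
finger_force: 9.1
```

Request:
{"fn": "move_arm", "kwargs": {"moves": [{"translation": [0,0,0.001],"twist": [0,0,0],"claw": -1},{"translation": [0,0,0],"twist": [0,0,0],"claw": -1}]}}

```text
clock: 14.6
position: [0.5308, 0.2172, 0.1723]
tool_rot: [-179.5, 0.2, -102.3]
force: [-4.8, -1.9, 22.3]
gripper_width: 0.0002
finger_force: 11.1
```

The stopper is home: it stalls at TCP z 0.1723, right where a home stopper should, while the force rises. Now the plain flap. I go up and over it to its outer side.

Request:
{"fn": "move_arm", "kwargs": {"moves": [{"translation": [0,0,-0.032],"twist": [0,0,0],"claw": -1},{"translation": [0,0,-0.032],"twist": [0,0,0],"claw": -1},{"translation": [0,0,-0.032],"twist": [0,0,0],"claw": -1},{"translation": [0,0,-0.036],"twist": [0,0,0],"claw": -1},{"translation": [-0.041,-0.004,0],"twist": [0,0,0],"claw": -1},{"translation": [-0.041,-0.004,0],"twist": [0,0,0],"claw": -1},{"translation": [-0.041,-0.004,0],"twist": [0,0,0],"claw": -1},{"translation": [-0.041,-0.004,0],"twist": [0,0,0],"claw": -1},{"translation": [0,0,0],"twist": [0,0,0],"claw": -1}]}}

```text
clock: 15.5
position: [0.5795, 0.3775, 0.2952]
tool_rot: [-180.0, -0.1, -102.3]
force: [-1.3, 0.1, -0.8]
gripper_width: 0.0005
finger_force: 0.0
```

```bash
cat >> h.py <<'E'
def cart():
    o=ctrl.get_obs();p=Rot.from_euler("z",12.4,degrees=True).apply(o["position"]-[.5354,.2097,0]);print("carton frame",p,"rpy",o["tool_rot"],"F",o["force"],"J",o["joints"],"t",o["clock"])
E
python3 -c "
from h import *
cart()"
```

```text
carton frame [0.0071 0.1733 0.2952] rpy [-179.9759   -0.0585 -102.2612] F [-1.3448  0.1061 -0.838 ] J [ 46.4585  27.5274  15.0974   0.0522 -77.6074 -58.7309] t 15.5
```

Request:
{"fn": "move_arm", "kwargs": {"moves": [{"translation": [0,0,0.036],"twist": [0,0,0],"claw": -1},{"translation": [0,0,0.037],"twist": [0,0,0],"claw": -1},{"translation": [0.018,0,0],"twist": [0,0,0],"claw": -1},{"translation": [0.018,0,0],"twist": [0,0,0],"claw": -1},{"translation": [0.018,0,0],"twist": [0,0,0],"claw": -1},{"translation": [0.018,0,0],"twist": [0,0,0],"claw": -1},{"translation": [0.018,0,0],"twist": [0,0,0],"claw": -1},{"translation": [0.01,0,0.005],"twist": [0,0,0],"claw": -1},{"translation": [0.01,0,0.01],"twist": [0,0,0],"claw": -1},{"translation": [0.01,0,0.01],"twist": [0,0,0],"claw": -1}]}}

```text
clock: 16.5
position: [0.5536, 0.2558, 0.2001]
tool_rot: [-179.8, 0.1, -102.4]
force: [0.7, 0.9, 1.2]
gripper_width: -0.0003
finger_force: 0.5
```

```bash
python3 -c "
from h import *
cart()
t=ctrl.get_image('top');s=ctrl.get_image('side')
cv2.imwrite('pics/g5.png',np.hstack([crop(t,100,105,130,110,4),crop(s,232,92,80,110,4)]))
"
```

```text
carton frame [0.0078 0.0489 0.2001] rpy [-179.8277    0.0941 -102.433 ] F [0.7222 0.9294 1.2308] J [ 40.0318  22.8264  -6.3591   0.091  -60.635  -52.5094] t 16.5
```

Request:
{"fn": "move_arm", "kwargs": {"moves": [{"translation": [0.006,0,0.006],"twist": [0,0,0],"claw": -1},{"translation": [0.006,0,0.006],"twist": [0,0,0],"claw": -1},{"translation": [0,0,0.004],"twist": [0,0,0],"claw": -1},{"translation": [0,0,0.003],"twist": [0,0,0],"claw": -1},{"translation": [0,0,0],"twist": [0,0,0],"claw": -1}]}}

```text
clock: 17.1
position: [0.5507, 0.2444, 0.1806]
tool_rot: [-179.9, -0.0, -102.4]
force: [0.3, 0.3, 0.4]
gripper_width: 0.0001
finger_force: 0.0
```

Request:
{"fn": "move_arm", "kwargs": {"moves": [{"translation": [0,0,0.001],"twist": [0,0,0],"claw": -1},{"translation": [0,0,0.001],"twist": [0,0,0],"claw": -1},{"translation": [0,0,0],"twist": [0,0,0],"claw": -1}]}}

```text
clock: 17.4
position: [0.5511, 0.2447, 0.1801]
tool_rot: [-179.8, 0.1, -102.4]
force: [-1.9, -0.2, 3.5]
gripper_width: 0.0005
finger_force: 2.0
```

Request:
{"fn": "move_arm", "kwargs": {"moves": [{"translation": [0,0,0.001],"twist": [0,0,0],"claw": -1},{"translation": [0,0,0.001],"twist": [0,0,0],"claw": -1},{"translation": [0,0,0],"twist": [0,0,0],"claw": -1}]}}

```text
clock: 17.7
position: [0.5512, 0.2447, 0.1799]
tool_rot: [-179.8, 0.1, -102.4]
force: [-4.0, 0.1, 11.6]
gripper_width: 0.0002
finger_force: 5.7
```

The plain flap is flat: it stops hard with the fingertips at about z 0.158. Now over to the outside of the white-strip flap.

Request:
{"fn": "move_arm", "kwargs": {"moves": [{"translation": [0,0,-0.045],"twist": [0,0,0],"claw": -1},{"translation": [0,0,-0.045],"twist": [0,0,0],"claw": -1},{"translation": [0,0,-0.045],"twist": [0,0,0],"claw": -1},{"translation": [0.0415,0,-0.005],"twist": [0,0,0],"claw": -1},{"translation": [0.0415,0,0],"twist": [0,0,0],"claw": -1},{"translation": [0.0415,0,0],"twist": [0,0,0],"claw": -1},{"translation": [0.0415,0,0],"twist": [0,0,0],"claw": -1},{"translation": [0.0415,0,0],"twist": [0,0,0],"claw": -1},{"translation": [0,0,0],"twist": [0,0,0],"claw": -1},{"translation": [0,0,0],"twist": [0,0,0],"claw": -1}]}}

```text
clock: 18.7
position: [0.5059, 0.0412, 0.3173]
tool_rot: [-179.8, 0.1, -102.5]
force: [0.2, -0.8, 0.3]
gripper_width: -0.0001
finger_force: 0.0
```

```bash
python3 -c "
from h import *
cart()
R=Rot.from_euler('z',12.4,degrees=True)
for p in([.5954,.0658,.2513],[.4194,.1074,.2597]): print(R.apply(np.array(p)-[.5354,.2097,0]))
t=ctrl.get_image('top');s=ctrl.get_image('side')
cv2.imwrite('pics/g5.png',np.hstack([crop(t,100,105,130,110,4),crop(s,232,92,60,110,4)]))
"
```

```text
carton frame [ 0.0074 -0.171   0.3173] rpy [-179.8482    0.0648 -102.5373] F [ 0.1779 -0.8041  0.2501] J [ 23.0228   8.0067  -9.535    0.0373 -72.2971 -35.5716] t 18.7
[ 0.0895 -0.1277  0.2513]
[-0.0913 -0.1248  0.2597]
```

View pics/g5.png

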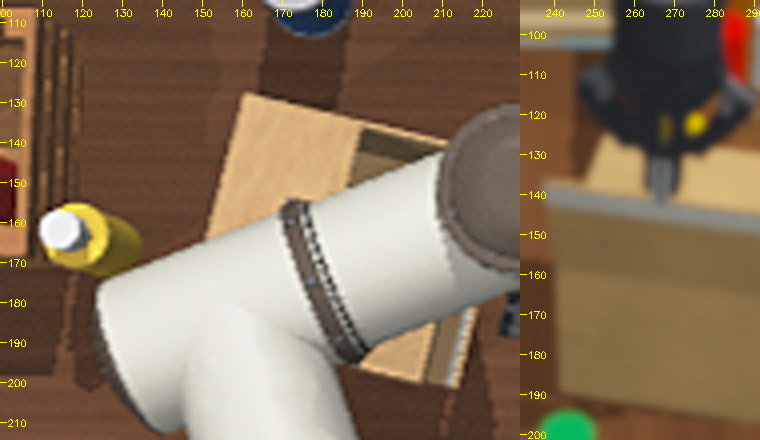

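The plain flap lies flat and the spray can hasn't moved. I'm outside the still-upright strip flap, with the tool clear of it. Folding it now.

Request:
{"fn": "move_arm", "kwargs": {"moves": [{"translation": [0,0,0.038],"twist": [0,0,0],"claw": -1},{"translation": [0,0,0.039],"twist": [0,0,0],"claw": -1},{"translation": [-0.02,0,0],"twist": [0,0,0],"claw": -1},{"translation": [-0.02,0,0],"twist": [0,0,0],"claw": -1},{"translation": [-0.02,0,0],"twist": [0,0,0],"claw": -1},{"translation": [-0.02,0,0],"twist": [0,0,0],"claw": -1},{"translation": [-0.018,0,0],"twist": [0,0,0],"claw": -1},{"translation": [-0.01,0,0.007],"twist": [0,0,0],"claw": -1},{"translation": [-0.01,0,0.01],"twist": [0,0,0],"claw": -1},{"translation": [-0.01,0,0.01],"twist": [0,0,0],"claw": -1}]}}

```text
clock: 19.8
position: [0.5338, 0.1674, 0.2123]
tool_rot: [-179.9, 0.0, -102.4]
force: [-0.1, -0.1, 0.6]
gripper_width: -0.0001
finger_force: 0.4
```

```bash
python3 -c "
from h import *
cart()"
```

```text
carton frame [ 0.0075 -0.0416  0.2123] rpy [-179.8947    0.0127 -102.4364] F [-0.0874 -0.1221  0.646 ] J [ 34.0483  17.5667 -12.5084   0.0782 -59.8433 -46.524 ] t 19.8
```

Request:
{"fn": "move_arm", "kwargs": {"moves": [{"translation": [-0.006,0,0.008],"twist": [0,0,0],"claw": -1},{"translation": [-0.006,0,0.008],"twist": [0,0,0],"claw": -1},{"translation": [-0.003,0,0.006],"twist": [0,0,0],"claw": -1},{"translation": [0,0,0.004],"twist": [0,0,0],"claw": -1},{"translation": [0,0,0.003],"twist": [0,0,0],"claw": -1},{"translation": [0,0,0],"twist": [0,0,0],"claw": -1}]}}

```text
clock: 20.4
position: [0.5369, 0.1812, 0.184]
tool_rot: [-179.9, 0.0, -102.5]
force: [-0.2, -0.0, -0.3]
gripper_width: 0.0001
finger_force: 0.0
```

Request:
{"fn": "move_arm", "kwargs": {"moves": [{"translation": [0,0,0.001],"twist": [0,0,0],"claw": -1},{"translation": [0,0,0.001],"twist": [0,0,0],"claw": -1},{"translation": [0,0,0],"twist": [0,0,0],"claw": -1}]}}

```text
clock: 20.7
position: [0.5372, 0.1814, 0.1831]
tool_rot: [-179.8, 0.0, -102.4]
force: [-1.6, -1.4, 4.3]
gripper_width: -0.0001
finger_force: 2.0
```

Request:
{"fn": "move_arm", "kwargs": {"moves": [{"translation": [0,0,0.001],"twist": [0,0,0],"claw": -1},{"translation": [0,0,0.001],"twist": [0,0,0],"claw": -1},{"translation": [0,0,0],"twist": [0,0,0],"claw": -1}]}}

```text
clock: 21.0
position: [0.5373, 0.1814, 0.1829]
tool_rot: [-179.8, 0.0, -102.4]
force: [-4.7, 0.0, 11.7]
gripper_width: -0.0001
finger_force: 6.2
```

Request:
{"fn": "move_arm", "kwargs": {"moves": [{"translation": [0,0,-0.03],"twist": [0,0,0],"claw": -1},{"translation": [0,0,-0.05],"twist": [0,0,0],"claw": -1},{"translation": [0,0,-0.05],"twist": [0,0,0],"claw": -1},{"translation": [0,0.04,-0.02],"twist": [0,0,0],"claw": -1},{"translation": [0,0.045,0],"twist": [0,0,0],"claw": -1},{"translation": [0,0.045,0],"twist": [0,0,0],"claw": -1},{"translation": [0,0.03,0],"twist": [0,0,0],"claw": -1},{"translation": [0,0,0],"twist": [0,0,0],"claw": -1},{"translation": [0,0,0],"twist": [0,0,0],"claw": -1}]}}

```text
clock: 21.9
position: [0.3802, 0.2162, 0.3302]
tool_rot: [-179.8, 0.1, -102.4]
force: [-0.2, 0.3, -0.1]
gripper_width: 0.0003
finger_force: 0.0
```

```bash
python3 - <<'E'
from h import *
t=ctrl.get_image("top");s=ctrl.get_image("side")
z=np.load("im0.npz")
cv2.imwrite("pics/end.png",np.hstack([cv2.resize(t[60:260,60:400,::-1],(440,259)),cv2.resize(s[80:300,170:400,::-1],(345,330))[:259]]))
# change of bystander patches (top view)
for n,a,u,v in(("spray","t",115,162),("can","t",172,97),("sauce","t",257,97),("mug","t",314,105),("spice","t",248,198),("tall","t",383,185),("blue","t",315,161)):
    A=z["t"][v-9:v+10,u-9:u+10].astype(int);B=t[v-9:v+10,u-9:u+10].astype(int);print(n,np.abs(A-B).mean().round(1))
E
```

```text
spray 6.7
can 12.4
sauce 7.1
mug 8.3
spice 3.6
tall 29.2
blue 8.1
```

View pics/end.png

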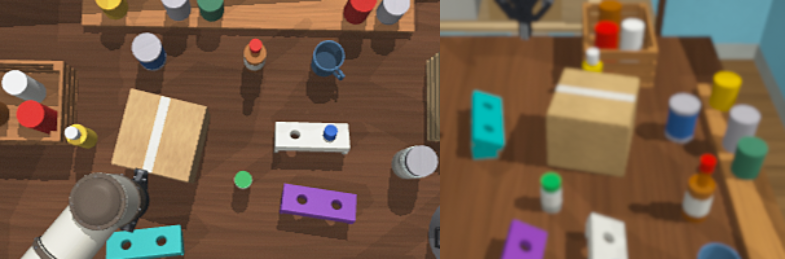

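The final view shows both flaps flat with the white strip on top, the blue stopper still in the rack, and the bystanders in place. Handing in.

```bash
python3 -c "
from cell import ctrl
print(ctrl.close_job())"
```

```text
the job is handed in; nothing more can be done
None
```

I set the wooden-headed stopper in the flask, let go, pushed it fully home, folded the plain flap and then the white-strip flap flat over it, and handed the job in at about 22 s; the last pictures show the bystanders and the blue stopper in place.

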